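# Load the lantern's round battery holder and put its cover on

### The job

Load the lantern's round battery holder: stand the three large battery cells upright in it, one centred over each brass contact, then set the cover level and centred on top of the cells. Leave the two smaller cells standing where they are.

Things in the scene. Friction and masses are not known exactly. Their poses are not given: they have to be found in the camera images.
- cell0: large battery cell: plain aluminium cylinder 34 mm in diameter, 61 mm tall including a 10 mm wide, 2 mm high terminal nub on top; about 140 g; upright on the bench at the start. Origin: centre of its underside, z up its axis. Large and small cells and a white spool share the middle of the bench in no fixed order, each with at least 38 mm free all round.
- cell1: large battery cell: plain aluminium cylinder 34 mm in diameter, 61 mm tall including a 10 mm wide, 2 mm high terminal nub on top; about 140 g; upright on the bench at the start. Origin: centre of its underside, z up its axis. Large and small cells and a white spool share the middle of the bench in no fixed order, each with at least 38 mm free all round.
- cell2: large battery cell: plain aluminium cylinder 34 mm in diameter, 61 mm tall including a 10 mm wide, 2 mm high terminal nub on top; about 140 g; upright on the bench at the start. Origin: centre of its underside, z up its axis. Large and small cells and a white spool share the middle of the bench in no fixed order, each with at least 38 mm free all round.
- small0: small battery cell, NOT wanted: same look as the large ones but only 26 mm in diameter and 50 mm tall; stands upright among them. Origin: centre of its underside.
- small1: small battery cell, NOT wanted: same look as the large ones but only 26 mm in diameter and 50 mm tall; stands upright among them. Origin: centre of its underside.
- pod: battery holder fixed to the bench at the left or right: round grey cup on a round flange 132 mm wide, 6 mm thick. Cup 106 mm outside, 100 mm inside; inner floor 10 mm, rim 30 mm and tops of loaded large cells 71 mm above the bench. Origin: centre of the underside, on the bench; x points from there to contact 0; contacts 1 and 2 follow counter-clockwise from above.
- contact0: brass contact disc, 24 mm across, flush in the floor of the battery holder, 25 mm from its axis; the three lie 120 degrees apart (43 mm between centres), so that the large cells over them form a close triangle. Origin: centre of the disc, at the level of the holder's floor, 10 mm above the bench.
- contact1: brass contact disc, 24 mm across, flush in the floor of the battery holder, 25 mm from its axis; the three lie 120 degrees apart (43 mm between centres), so that the large cells over them form a close triangle. Origin: centre of the disc, at the level of the holder's floor, 10 mm above the bench.
- contact2: brass contact disc, 24 mm across, flush in the floor of the battery holder, 25 mm from its axis; the three lie 120 degrees apart (43 mm between centres), so that the large cells over them form a close triangle. Origin: centre of the disc, at the level of the holder's floor, 10 mm above the bench.
- cover: loose grey cover, an upside-down cup: 116 mm outside, 110 mm inside diameter, 37 mm tall, 34 mm deep inside, about 130 g; on top a black cylindrical knob 24 mm wide, 30 mm tall (its top 67 mm above the origin) to hold it by. Lies on the other side of the bench from the holder. Origin: centre of its open lower edge, z up. On the loaded cells its lower edge is 37 mm above the bench.

How it is judged (in metres and radians):
On the way, in this order (a step that is already met when the one before it is completed fails the run):
1. the three large cells stand in the holder, one over each contact (((horizontal distance between cell0 and contact0 below 0.01 m and height (world z) of cell0 between 0.006 and 0.014 m and angle between cell0's own z axis and vertical below 0.1 rad) or (horizontal distance between cell1 and contact0 below 0.01 m and height (world z) of cell1 between 0.006 and 0.014 m and angle between cell1's own z axis and vertical below 0.1 rad) or (horizontal distance between cell2 and contact0 below 0.01 m and height (world z) of cell2 between 0.006 and 0.014 m and angle between cell2's own z axis and vertical below 0.1 rad)) and ((horizontal distance between cell0 and contact1 below 0.01 m and height (world z) of cell0 between 0.006 and 0.014 m and angle between cell0's own z axis and vertical below 0.1 rad) or (horizontal distance between cell1 and contact1 below 0.01 m and height (world z) of cell1 between 0.006 and 0.014 m and angle between cell1's own z axis and vertical below 0.1 rad) or (horizontal distance between cell2 and contact1 below 0.01 m and height (world z) of cell2 between 0.006 and 0.014 m and angle between cell2's own z axis and vertical below 0.1 rad)) and ((horizontal distance between cell0 and contact2 below 0.01 m and height (world z) of cell0 between 0.006 and 0.014 m and angle between cell0's own z axis and vertical below 0.1 rad) or (horizontal distance between cell1 and contact2 below 0.01 m and height (world z) of cell1 between 0.006 and 0.014 m and angle between cell1's own z axis and vertical below 0.1 rad) or (horizontal distance between cell2 and contact2 below 0.01 m and height (world z) of cell2 between 0.006 and 0.014 m and angle between cell2's own z axis and vertical below 0.1 rad))), for 0.2 s.
2. the cover rests level on the three cells (horizontal distance between cover and pod below 0.012 m and height (world z) of cover between 0.031 and 0.043 m and angle between cover's own z axis and vertical below 0.1 rad), for 0.2 s.
At the end, for the whole second after the job is handed in: over each contact one large cell stands on the holder's floor (4 mm), upright (0.1 rad), within 10 mm of the contact's centre; the cover rests on the cells, level (0.1 rad), within 12 mm of the holder's axis and 6 mm of its resting height; all at rest (0.02 m/s) (all of step 1 and all of step 2 and linear speed of each of cell0, cell1, cell2, cover below 0.02 m/s); the robot touches nothing.
It fails at once if a smaller cell is moved more than 20 mm or tipped (distance of small0 from where it was at the start of the episode above 0.02 m or angle between small0's own z axis and vertical above 0.5 rad).
It fails at once if a smaller cell is moved more than 20 mm or tipped (distance of small1 from where it was at the start of the episode above 0.02 m or angle between small1's own z axis and vertical above 0.5 rad).
It also fails if it takes over 128 s, if anything falls off the work surface, if the arm or the gripper's body presses on something with over 40 N, if the wrist force passes 120 N, or if a joint passes its speed limit or range.

### The arm

A 6-joint arm with a two-finger parallel gripper is mounted at the origin on the work surface. World frame = base frame: x ahead of the robot, y to its left, z up, the work surface at z = 0. Lengths are in m, angles in degrees, forces in N, time in s.
With the tool pointing down it reaches from about 0.4 to 0.825 m from the base axis. Payload 7 kg.
Tool frame: the origin (TCP) lies midway between the tips of the shut fingers; the grasp point (between the pads) lies 19 mm behind it; z points along the fingers, y is the line along which they close (so a half turn about z gives the same grasp; the last joint's range is limited). The gripper opens to 88 mm and grips with 3 to 60 N. Pads are 19 mm wide; open, the fingers measure 130 mm over their backs; the gripper's body (78 mm by 193 mm) begins 47 mm behind the grasp point.
Start: joints at [82.168, 20.546, 0.682, 0, -70.136, -16.507], TCP at [0.278, 0.615, 0.227] pointing down, gripper open.
Joint ranges: [-176.03, 176.03], [-82.01, 121.73], [-58.28, 71.71], [-173.87, 95.51], [-174.79, -0.11], [-173.66, 173.66]. Speed limits (degrees/s): [136.94, 136.94, 172.46, 180, 180, 180].

### API

Orientations are given as [roll, pitch, yaw] about the fixed x, y, z axes, in that order (R = Rz(yaw) Ry(pitch) Rx(roll)).
In Python, from plant import ctrl gives the robot as it stands. The module is installed in compiled form; this text tells all that it offers.
- The arm moves only by the tool play_rows, never from a script. Its argument "commands" is a list that holds one entry, the list of rows, each a list of 7 numbers: the turn, a rotation vector about the tool's x, y, z in rad, then the shift along the tool's x, y, z in cm, then the finger opening in cm, from 0 to 8.76. In form: [[[ax, ay, az, x, y, z, grip], ...]]. A call has 1 to 8 rows; each row is the pose to reach, as a shift and turn from the pose commanded when the call began, along the tool's axes at that moment; what a row does not reach only later rows make up. A row lasts 1/12 s, in which the tool goes at most 41.7 mm and 7.16 degrees, less where a joint would pass 70% of its speed; a pose out of reach is approached as far as the arm can. A call with a gripper value outside its range is refused whole. The fingers move at their own pace and stop on an object; the grip force is fixed at half the most. Time passes only in rows, so rows that repeat a pose let the fingers close. It gives the time, the measured TCP pose, the force, the opening and the grip force at its end, in the units of the state.
- ctrl.get_obs(): the state, without advancing time (a new reading comes with each control period).
- ctrl.snapshot(name): name is "scene" or "side" or "wrist"; returns a dict with "color" (420x560x3 uint8, red, green, blue), "camera_matrix" (3x3 intrinsics, pixels), "k1" (the pictures are not rectified: a ray, as slopes to the right and down, at radius r is drawn at 1 + k1 r^2 times it, then the intrinsics apply), "origin" and "rotation" of the camera in the world; the wrist camera has in their place "hand_eye" (4x4, takes a point from camera to tool coordinates, whose origin is the TCP and whose axes are the flange's). Camera axes: x right, y down, z forward; pixel columns grow to the right and rows downward; lengths in m; the calibration is good to about 2 mm. A picture is of the moment at which its call begins: read the wrist's pose just before it. There is no depth.
- ctrl.close_job(): hands the job in; it is judged then, once.
Trained networks look in a picture, given as the dict that the camera call returned (one of the last four; its "shot" number tells which), for a name from the list of things; names that differ only in an ending like _2 or _b are one class to them, and where a whole thing is asked for, a point or a joint stands for the part that bears it (a point fixed in the world has none). Each returns a list of dicts, best first, with "conf" (0 to 1); they miss things now and then, are a little off and sometimes report something else, mostly with a low value. They report only what shows in the picture. A call takes as long as a camera call.
- ctrl.find_in(picture, name): "bbox" ([left, top, width, height] in pixels, round what is visible of it).
The state is a dict: "clock": time; "joint_pos": joint angles; "qvel": joint speeds; "tau": joint torques, N m; "tool_pos": TCP position; "orientation": TCP orientation; "force": force on the tool from outside, world axes, zero at the start; "moment": the same for the moment, N m; "opening": finger opening in m; "gripper_force": force on a finger pad.
Only numpy, scipy, OpenCV 4.12 (cv2) and the standard library are available. Lean on these libraries where they do the work, as an engineer would, in place of code of your own. Each camera call takes 0.05 s, during which the arm holds its last target. There are 200 camera calls.

## Working session

There is one attempt and no reset: what is moved stays moved. The work goes in short steps, Python scripts to look and compute and a tool call to move; the robot and the scene stay as the last step left them, time stands still between calls to the robot, and variables do not carry over. Pictures are saved under pics/ and viewed, at most 14 in all, crops included, and the job is handed in when it is done.

Besides the shell and the picture viewer there is one more tool, called as name([rows], argument=value, ...), one row to a line, values as JSON. play_rows: Moves the arm, as the interface text tells. Its arguments: {"type":"object","properties":{"commands":{"type":"array","items":{"type":"array","items":{"type":"array","items":{"type":"number"}}}}},"required":["commands"]}

```bash
mkdir -p pics
cat > h.py <<'E'
import numpy as np, cv2
from plant import ctrl
from scipy.spatial.transform import Rotation as R
def pose(o):
    T=np.eye(4);T[:3,:3]=R.from_euler('xyz',o['orientation'],degrees=True).as_matrix();T[:3,3]=o['tool_pos'];return T
def cam(s,o=None):
    if 'hand_eye' in s:
        T=pose(o)@np.array(s['hand_eye']);return T[:3,:3],T[:3,3]
    return np.array(s['rotation']),np.array(s['origin'])
def pix2w(s,uv,z,o=None):
    Rc,t=cam(s,o);K=np.array(s['camera_matrix'])
    d=np.linalg.inv(K)@[uv[0],uv[1],1];d=d[:2];r=d.copy()
    for _ in range(20): r=d/(1+s['k1']*(r@r))
    v=Rc@[r[0],r[1],1];return t+v*(z-t[2])/v[2]
def w2pix(s,P,o=None):
    Rc,t=cam(s,o);K=np.array(s['camera_matrix']);p=(np.atleast_2d(P)-t)@Rc;r=p[:,:2]/p[:,2:]
    r=r*(1+s['k1']*(r**2).sum(1,keepdims=True));return r@K[:2,:2].T+K[:2,2]
def snap(n,f=None):
    o=ctrl.get_obs();s=ctrl.snapshot(n)
    if f: cv2.imwrite(f'pics/{f}.png',s['color'][:,:,::-1])
    return s,o
E
python3 - <<'E'
from h import *
ims=[]
for n in ['scene','side','wrist']:
    s,o=snap(n,n)
    print(n,s['camera_matrix'],s['k1'],cam(s,o))
    for k in ['cell0','small0','pod','cover','contact0']:
        print(k,[(np.round(d['bbox'],0),round(d['conf'],2)) for d in ctrl.find_in(s,k)])
print(o)
E
```

```text
scene [[506.33682088   0.         283.52319547]
 [  0.         506.33682088 211.1857333 ]
 [  0.           0.           1.        ]] -0.013352964237133374 (array([-144.07797475,    0.51546013,   31.76941045]), array([ 0.86654193, -0.49651148,  0.83293754]))
cell0 [(array([354., 198.,  16.,  29.]), 0.89), (array([258., 212.,  19.,  33.]), 0.66), (array([249., 163.,  21.,  30.]), 0.65), (array([315., 107.,  56.,  45.]), 0.33)]
small0 [(array([293., 186.,  16.,  26.]), 0.81), (array([300., 232.,  19.,  27.]), 0.61)]
pod [(array([174., 296.,  78.,  72.]), 0.89)]
cover [(array([318., 105.,  53.,  47.]), 0.92)]
contact0 [(array([209., 308.,  15.,  13.]), 0.56), (array([214., 330.,  12.,  12.]), 0.46), (array([190., 329.,  15.,  10.]), 0.45)]
side [[388.22409892   0.         282.44720939]
 [  0.         388.22409892 208.22743688]
 [  0.           0.           1.        ]] 0.02179147248784661 (array([-132.86804868,   -0.4297264 , -155.63773786]), array([0.35698605, 0.4971196 , 0.546614  ]))
cell0 [(array([298., 184.,  20.,  34.]), 0.96), (array([208., 202.,  19.,  36.]), 0.84), (array([320.,
[... 664 characters left out ...]
od []
cover []
contact0 []
{'clock': 0.6, 'joint_pos': array([ 8.21668984e+01,  2.05459462e+01,  6.81343410e-01, -7.32978535e-04,
       -7.01361146e+01, -1.65072741e+01]), 'qvel': array([ 0.09222495,  0.03967803, -0.00028335,  0.05880517,  0.0502139 ,
       -0.01979544]), 'tau': array([ 9.04693734e-04, -5.81991112e+01,  2.93177426e+01,  6.99967682e+00,
        1.24455031e-02, -2.11351636e-05]), 'tool_pos': array([0.27820405, 0.61496823, 0.22655893]), 'orientation': array([ 1.79999116e+02,  4.57118753e-04, -2.43406248e+01]), 'force': array([-0.22878352,  0.22837779, -0.79961344]), 'moment': array([-0.02582637,  0.00214877,  0.00184465]), 'gripper_force': 0.0, 'opening': 0.08785104552827937}
```

```bash
sed -i "s/return np.array(s\['rotation'\]),/return R.from_euler('xyz',s['rotation'],degrees=True).as_matrix(),/" h.py
python3 - <<'E'
from h import *
for n in ['scene','side']:
    s,o=snap(n)
    for k,h in [('cell0',.0305),('small0',.025),('pod',.015),('cover',.03),('contact0',.01)]:
        for d in ctrl.find_in(s,k):
            b=d['bbox'];print(n,k,round(d['conf'],2),np.round(pix2w(s,(b[0]+b[2]/2,b[1]+b[3]/2),h)[:2],3))
a=cv2.imread('pics/scene.png');cv2.imwrite('pics/scene_c.png',cv2.resize(a[90:390,150:400],None,fx=2,fy=2,interpolation=cv2.INTER_CUBIC))
E
```

```text
scene cell0 0.84 [0.469 0.039]
scene cell0 0.7 [ 0.551 -0.059]
scene cell0 0.67 [0.688 0.068]
scene small0 0.62 [ 0.638 -0.048]
scene small0 0.57 [0.57  0.045]
scene small0 0.23 [ 0.565 -0.249]
scene pod 0.94 [ 0.575 -0.273]
scene pod 0.38 [ 0.541 -0.044]
scene cover 0.83 [0.548 0.26 ]
scene contact0 0.68 [ 0.593 -0.273]
scene contact0 0.52 [ 0.56  -0.248]
side cell0 0.78 [ 0.545 -0.056]
side cell0 0.55 [0.465 0.047]
side small0 0.77 [ 0.633 -0.037]
side small0 0.6 [0.568 0.049]
side small0 0.52 [0.544 0.278]
side pod 0.94 [ 0.566 -0.252]
side cover 0.73 [ 0.586 -0.243]
side cover 0.59 [0.539 0.283]
side contact0 0.54 [ 0.558 -0.286]
```

View pics/scene_c.png

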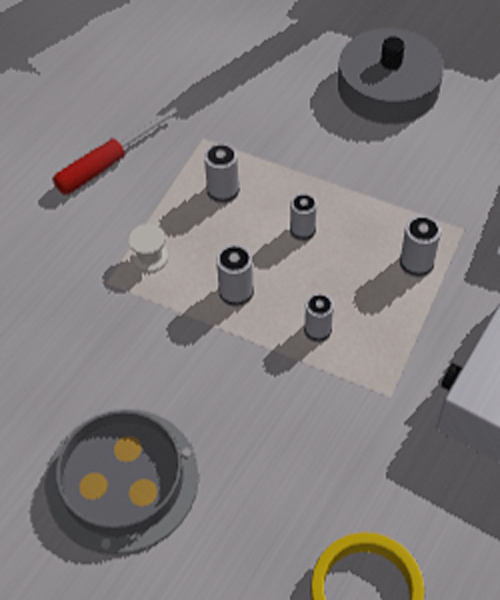

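```bash
cat >> h.py <<'E'
def go(x,y,z,yaw):
    o=ctrl.get_obs();T=pose(o);G=np.eye(4);G[:3,:3]=R.from_euler('xyz',[180,0,yaw],degrees=True).as_matrix();G[:3,3]=[x,y,z]
    D=np.linalg.inv(T)@G
    print('turn',np.round(R.from_matrix(D[:3,:3]).as_rotvec(),4),'shift cm',np.round(D[:3,3]*100,2),'yawdeg',o['orientation'][2],'j',np.round(o['joint_pos'],1))
E
python3 -c "
from h import *
go(.54,0.0,.26,-24.3); go(.54,0.0,.26,0)"
```

```text
turn [ 0.     -0.     -0.0007] shift cm [49.2  45.24 -3.34] yawdeg -24.337930043438217 j [ 82.2  20.5   0.7   0.  -70.1 -16.5]
turn [ 0.     -0.     -0.4248] shift cm [49.2  45.24 -3.34] yawdeg -24.337930043438217 j [ 82.2  20.5   0.7   0.  -70.1 -16.5]
```

play_rows([
  [[0, 0, -0.42, 24.6, 22.6, -3.3, 8.7], [0, 0, -0.42, 24.6, 22.6, -3.3, 8.7], [0, 0, -0.42, 24.6, 22.6, -3.3, 8.7], [0, 0, -0.42, 24.6, 22.6, -3.3, 8.7], [0, 0, -0.42, 24.6, 22.6, -3.3, 8.7], [0, 0, -0.42, 24.6, 22.6, -3.3, 8.7], [0, 0, -0.42, 24.6, 22.6, -3.3, 8.7], [0, 0, -0.42, 24.6, 22.6, -3.3, 8.7]],
])

```text
clock: 2.17
tool_pos: [0.4086, 0.3079, 0.2599]
orientation: [-180.0, -0.0, -0.2]
force: [0.9, 0.1, 1.0]
opening: 0.0872
gripper_force: 0.0
```

```bash
python3 -c "
from h import *
go(.54,0.0,.26,0)"
```

```text
turn [-0.0007 -0.0005 -0.0043] shift cm [ 1.328e+01  3.073e+01 -2.000e-02] yawdeg -0.24886386017523013 j [ 59.    3.7 -16.6   0.  -69.6  30.7]
```

play_rows([
  [[0, 0, 0, 13.3, 30.7, 0, 8.7], [0, 0, 0, 13.3, 30.7, 0, 8.7], [0, 0, 0, 13.3, 30.7, 0, 8.7], [0, 0, 0, 13.3, 30.7, 0, 8.7], [0, 0, 0, 13.3, 30.7, 0, 8.7], [0, 0, 0, 13.3, 30.7, 0, 8.7], [0, 0, 0, 13.3, 30.7, 0, 8.7], [0, 0, 0, 13.3, 30.7, 0, 8.7]],
])

```text
clock: 2.83
tool_pos: [0.5398, 0.0013, 0.2598]
orientation: [-180.0, -0.1, -0.3]
force: [1.0, 0.9, 0.8]
opening: 0.0874
gripper_force: 0.0
```

Run:
```python
from h import *
s,o=snap('wrist','w1');print(o['tool_pos'],o['orientation'],o['clock'],np.round(o['joint_pos'],1))
for k,h in [('cell0',.0305),('small0',.025),('pod',.015),('cover',.03),('contact0',.01)]:
    for d in ctrl.find_in(s,k):
        b=d['bbox'];print(k,round(d['conf'],2),np.round(b),np.round(pix2w(s,(b[0]+b[2]/2,b[1]+b[3]/2),h,o)[:2],3))
a=cv2.imread('pics/w1.png');cv2.imwrite('pics/w1b.png',cv2.resize(a,(800,600),interpolation=cv2.INTER_CUBIC))
```

```text
[0.53976263 0.00127459 0.25983652] [-1.79980000e+02 -5.77559218e-02 -2.61811745e-01] 2.8333 [ 21.    6.5 -13.5   0.  -69.9  68.8]
cell0 0.77 [231. 221.  31.  37.] [0.463 0.046]
cell0 0.74 [303. 166.  33.  35.] [ 0.545 -0.056]
cell0 0.58 [201.  48.  39.  41.] [0.685 0.069]
small0 0.85 [238. 155.  20.  25.] [0.565 0.041]
small0 0.57 [308.  95.  24.  27.] [ 0.64  -0.053]
pod 0.72 [418. 113. 104.  95.] [ 0.572 -0.262]
pod 0.71 [445. 161.  21.  15.] [ 0.562 -0.245]
pod 0.54 [204.  49.  36.  42.] [0.686 0.069]
cover 0.79 [ 32. 139.  98.  85.] [0.548 0.266]
contact0 0.71 [446. 161.  18.  13.] [ 0.562 -0.247]
contact0 0.7 [476. 162.  18.  14.] [ 0.56 -0.29]
contact0 0.69 [467. 139.  22.  11.] [ 0.593 -0.272]
```

View pics/w1b.png

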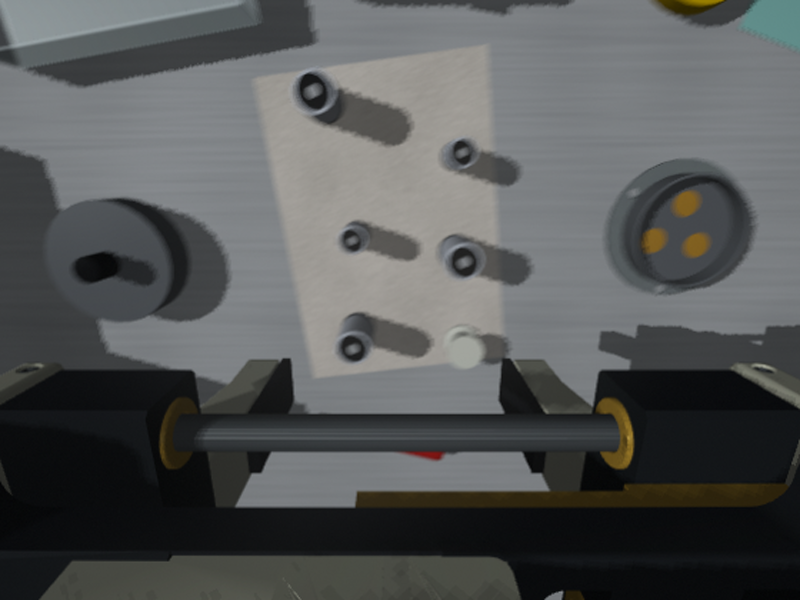

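Run:
```python
from h import *
from scipy.optimize import least_squares
o=ctrl.get_obs()
nub={}
obs=[]
for n in ['wrist','scene']:
    s,oo=snap(n); 
    hsv=cv2.cvtColor(s['color'],cv2.COLOR_RGB2HSV)
    m=cv2.inRange(hsv,(12,110,60),(28,255,255))
    N,L,st,c=cv2.connectedComponentsWithStats(m)
    for i in range(1,N):
        if 30<st[i,4]<400:
            p=pix2w(s,c[i],.01,oo)
            if abs(p[0]-.572)<.05 and abs(p[1]+.27)<.05: obs.append((n,p[:2])); print(n,st[i,4],np.round(p,4))
    if n=='wrist':
        for u,v in [(313,92),(463,262),(353,348)]: print('cell',np.round(pix2w(s,((u+.5)/1.4286-.5,(v+.5)/1.4286-.5),.061,oo),4))
        for u,v in [(462,153),(353,238)]: print('small',np.round(pix2w(s,((u+.5)/1.4286-.5,(v+.5)/1.4286-.5),.050,oo),4))
        u,v=465,343;print('spool',np.round(pix2w(s,(u/1.4286,v/1.4286),.03,oo),4))
    P=np.array([p for k,p in obs if k==n])
    if len(P)==3:
        c=P.mean(0);print(n,'centre',c,np.degrees(np.arctan2(*(P-c).T[::-1])),np.linalg.norm(P-c,axis=1))
    else: print('scene n',len(P))
```

```text
wrist 256 [ 0.5951 -0.2719  0.01  ]
wrist 227 [ 0.5602 -0.2467  0.01  ]
wrist 236 [ 0.5556 -0.2894  0.01  ]
cell [0.6834 0.0675 0.061 ]
cell [ 0.5497 -0.0541  0.061 ]
cell [0.4696 0.0441 0.061 ]
small [ 0.639  -0.0512  0.05  ]
small [0.5693 0.0416 0.05  ]
spool [ 0.4612 -0.0649  0.03  ]
wrist centre [ 0.57030514 -0.26934791] [  -5.81562599  114.0828709  -126.28055659] [0.02497214 0.02476413 0.02490693]
scene 135 [ 0.5586 -0.247   0.01  ]
scene 141 [ 0.554  -0.2901  0.01  ]
scene 142 [ 0.5936 -0.2725  0.01  ]
scene centre [ 0.5687021  -0.26986386] [ 113.85154111 -126.07227635   -5.99589538] [0.02498982 0.02504745 0.02498987]
```

```bash
python3 -c "
from h import *
go(.5497,-.0541,.11,-5.9);go(.5497,-.0541,.026,-5.9)"
```

```text
turn [-0.0002 -0.0003  0.1   ] shift cm [ 1.08  5.86 14.95] yawdeg -0.17237363897419483 j [ 21.3   6.5 -13.5  -0.  -69.9  68.5]
turn [-0.0002 -0.0003  0.1   ] shift cm [ 1.07  5.86 23.35] yawdeg -0.17237363897419483 j [ 21.3   6.5 -13.5  -0.  -69.9  68.5]
```

play_rows([
  [[0, 0, 0.1, 1.05, 5.86, 6, 6], [0, 0, 0.1, 1.05, 5.86, 12, 6], [0, 0, 0.1, 1.05, 5.86, 15, 6], [0, 0, 0.1, 1.05, 5.86, 15, 6], [0, 0, 0.1, 1.05, 5.86, 15, 6], [0, 0, 0.1, 1.05, 5.86, 15, 6]],
])

```text
clock: 3.73
tool_pos: [0.5484, -0.0548, 0.1083]
orientation: [179.9, 0.2, -5.9]
force: [-0.1, 0.8, 1.0]
opening: 0.0606
gripper_force: 0.0
```

Run:
```python
from h import *
s,o=snap('wrist','w2');print(o['tool_pos'],o['orientation'],o['opening'])
for d in ctrl.find_in(s,'cell0'):
    b=d['bbox'];print(round(d['conf'],2),np.round(b),np.round(pix2w(s,(b[0]+b[2]/2,b[1]+b[3]/2),.0305,o)[:2],3))
im=s['color'].copy()
for P,r in [((.5497,-.0541),.017),((.4696,.0441),.017)]:
    a=np.linspace(0,6.28,40)
    for p in w2pix(s,np.c_[P[0]+r*np.cos(a),P[1]+r*np.sin(a),0*a+.059],o): cv2.circle(im,tuple(int(round(x)) for x in p),1,(255,0,0),-1)
cv2.imwrite('pics/w2.png',cv2.resize(im,(800,600))[:,:,::-1])
go(.5497,-.0541,.026,-5.9)
```

```text
[ 0.5484099  -0.05481657  0.1083262 ] [179.89677128   0.22977612  -5.93144431] 0.06062905454498003
0.64 [256. 197.  47.  60.] [ 0.544 -0.056]
0.62 [37. 27. 94. 71.] [0.686 0.073]
turn [-0.0003 -0.0031  0.0001] shift cm [-0.18  0.01  8.57] yawdeg -5.893748111033012 j [ 14.7  15.1 -23.6   0.1 -51.1  69.4]
```

View pics/w2.png

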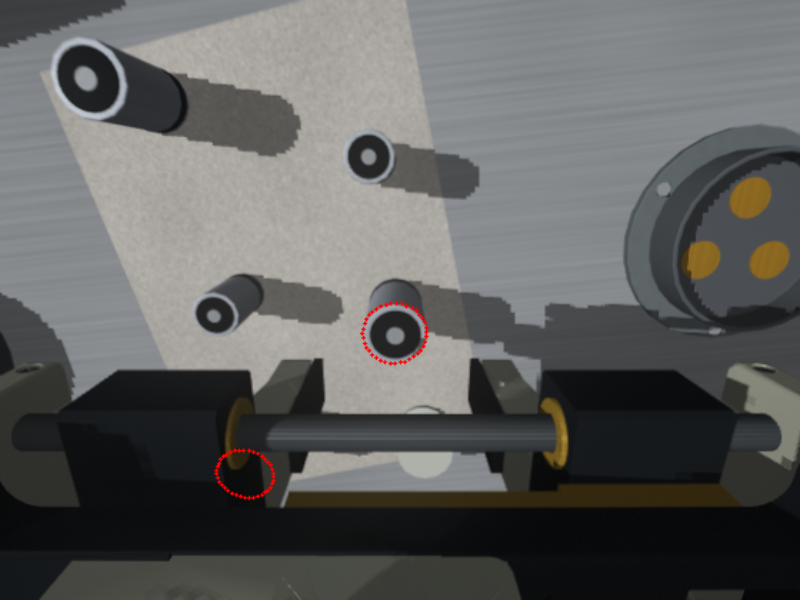

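play_rows([
  [[0, 0, 0, 0, 0, 4, 6], [0, 0, 0, 0, 0, 8, 6], [0, 0, 0, 0, 0, 8.3, 6], [0, 0, 0, 0, 0, 8.3, 6], [0, 0, 0, 0, 0, 8.3, 2.8], [0, 0, 0, 0, 0, 8.3, 2.8], [0, 0, 0, 0, 0, 8.3, 2.8], [0, 0, 0, 0, 0, 8.3, 2.8]],
])

```text
clock: 4.5
tool_pos: [0.5508, -0.055, 0.0283]
orientation: [-179.9, -0.2, -6.0]
force: [-0.7, 0.1, 0.6]
opening: 0.039
gripper_force: 0.0
```

play_rows([
  [[0, 0, 0, 0, 0, 0, 2.8], [0, 0, 0, 0, 0, 0, 2.8], [0, 0, 0, 0, 0, -4, 2.8], [0, 0, 0, 0, 0, -8, 2.8], [0, 0, 0, 0, 0, -9.5, 2.8], [0, 0, 0, 0, 0, -9.5, 2.8]],
])

```text
clock: 5.0
tool_pos: [0.5523, -0.055, 0.1262]
orientation: [-179.9, -0.4, -6.0]
force: [0.2, -0.0, -1.9]
opening: 0.0336
gripper_force: 30.0
```

```bash
python3 -c "
from h import *
print(ctrl.get_obs()['tool_pos'])
go(.5944,-.2722,.12,-5.9)"
```

```text
[ 0.55226654 -0.05504736  0.12624866]
turn [-0.0019 -0.0077 -0.0013] shift cm [ 6.45 21.16  0.63] yawdeg -5.973347850119393 j [ 14.6  14.1 -22.8   0.1 -52.7  69.4]
```

play_rows([
  [[0, 0, 0, 6.5, 21.2, 1, 2.8], [0, 0, 0, 6.5, 21.2, 1, 2.8], [0, 0, 0, 6.5, 21.2, 1, 2.8], [0, 0, 0, 6.5, 21.2, 1, 2.8], [0, 0, 0, 6.5, 21.2, 1, 2.8], [0, 0, 0, 6.5, 21.2, 1, 2.8], [0, 0, 0, 6.5, 21.2, 1, 2.8], [0, 0, 0, 6.5, 21.2, 1, 2.8]],
])

```text
clock: 5.67
tool_pos: [0.591, -0.2739, 0.1099]
orientation: [-180.0, 0.1, -6.1]
force: [0.2, 0.7, -0.6]
opening: 0.0333
gripper_force: 30.0
```

Run:
```python
from h import *
s,o=snap('wrist','w3');print(o['tool_pos'],o['orientation'],o['opening'])
im=s['color'].copy()
T=pose(o)
def ring(c,r,col,R_=np.eye(3),t=np.zeros(3)):
    a=np.linspace(0,6.28,60);P=np.c_[c[0]+r*np.cos(a),c[1]+r*np.sin(a),0*a+c[2]]@R_.T+t
    for p in w2pix(s,P,o): cv2.circle(im,tuple(int(round(x)) for x in p),1,col,-1)
ring((0,0,-.035+.002),.017,(255,0,0),T[:3,:3],T[:3,3])   # held cell top at tool-centre
for a in (-5.9,114.1,-125.9):
    a=np.radians(a);ring((.5695+.025*np.cos(a),-.2696+.025*np.sin(a),.01),.012,(0,255,0))
ring((.5695,-.2696,.03),.05,(0,255,0))
cv2.imwrite('pics/w3.png',cv2.resize(im,(800,600))[:,:,::-1])
go(.5944,-.2722,.0375,-5.9)
```

```text
[ 0.59098319 -0.27385082  0.10992831] [-1.79974249e+02  1.27961930e-01 -6.14743816e+00] 0.0332572522197481
turn [-0.0004  0.0017 -0.003 ] shift cm [ 0.33 -0.11  7.28] yawdeg -6.07427226065339 j [ -7.7  23.6 -10.8  -0.  -55.7  91.6]
```

View pics/w3.png

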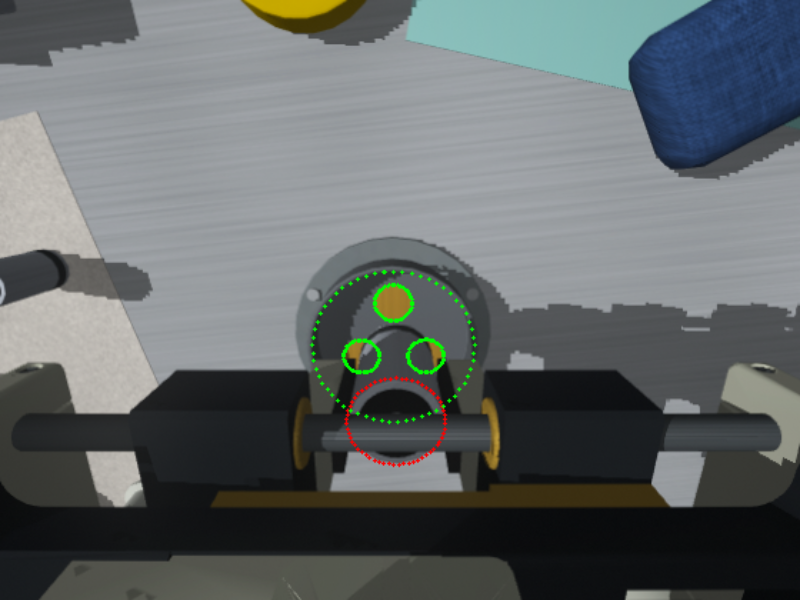

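play_rows([
  [[0, 0, 0, 0.3, -0.1, 1, 2.8], [0, 0, 0, 0.3, -0.1, 4, 2.8], [0, 0, 0, 0.3, -0.1, 6.2, 2.8], [0, 0, 0, 0.3, -0.1, 6.2, 2.8], [0, 0, 0, 0.3, -0.1, 6.2, 2.8], [0, 0, 0, 0.3, -0.1, 6.2, 2.8]],
])

```text
clock: 6.22
tool_pos: [0.596, -0.2717, 0.0504]
orientation: [180.0, -0.1, -5.9]
force: [0.9, -0.5, -1.3]
opening: 0.0333
gripper_force: 30.0
```

```bash
python3 -c "
from h import *
o=ctrl.get_obs();print(o['tool_pos'],o['orientation'],o['force'])
go(.5944,-.2722,.0375,-5.9)"
```

```text
[ 0.59603037 -0.27174071  0.05038327] [ 1.79969286e+02 -6.12342265e-02 -5.91241097e+00] [ 0.85313489 -0.52615286 -1.284628  ]
turn [ 0.0005 -0.0011 -0.0002] shift cm [-0.16  0.06  1.29] yawdeg -5.912410974189244 j [ -7.5  27.4 -13.7   0.  -48.8  91.5]
```

play_rows([
  [[0, 0, 0, -0.1, 0, 0.6, 2.8], [0, 0, 0, -0.1, 0, 1.0, 2.8], [0, 0, 0, -0.1, 0, 1.2, 2.8], [0, 0, 0, -0.1, 0, 1.2, 2.8]],
])

```text
clock: 6.55
tool_pos: [0.5944, -0.2722, 0.0379]
orientation: [180.0, -0.1, -6.0]
force: [-0.6, -0.1, -0.4]
opening: 0.0335
gripper_force: 30.0
```

play_rows([
  [[0, 0, 0, 0, 0, 0.1, 2.8], [0, 0, 0, 0, 0, 0.1, 2.8]],
])

```text
clock: 6.72
tool_pos: [0.5945, -0.2722, 0.0378]
orientation: [180.0, -0.1, -6.0]
force: [-3.0, 2.2, 8.2]
opening: 0.0337
gripper_force: 30.0
```

play_rows([
  [[0, 0, 0, 0, 0, -0.05, 5.5], [0, 0, 0, 0, 0, -0.05, 5.5], [0, 0, 0, 0, 0, -0.05, 5.5], [0, 0, 0, 0, 0, -3, 5.5], [0, 0, 0, 0, 0, -7, 5.5], [0, 0, 0, 0, 0, -10, 5.5], [0, 0, 0, 0, 0, -10, 5.5]],
])

```text
clock: 7.3
tool_pos: [0.5978, -0.2736, 0.1437]
orientation: [179.9, -0.6, -5.9]
force: [0.5, -0.3, -0.0]
opening: 0.0551
gripper_force: 0.0
```

```bash
python3 -c "
from h import *
o=ctrl.get_obs();print(o['tool_pos'],o['opening'])
go(.6834,.0675,.13,-65.9)"
```

```text
[ 0.59782414 -0.27356196  0.14373875] 0.05509997245972427
turn [-0.0032 -0.0107  1.0465] shift cm [  4.97 -34.81   1.34] yawdeg -5.937219230449337 j [ -7.6  22.   -8.5   0.1 -58.9  91.5]
```

Run:
```python
from h import *
s,o=snap('wrist')
# pose at w1
o={'tool_pos':[.53976,.00127,.25984],'orientation':[-179.98,-.058,-.26]}
for uv in [(258,20),(20,65),(250,0),(0,45)]:
    for z in (0,.05,.1): print(uv,z,np.round(pix2w(s,np.array(uv)/1.4286,z,o),3))
```

```text
(258, 20) 0 [0.752 0.12  0.   ]
(258, 20) 0.05 [0.736 0.106 0.05 ]
(258, 20) 0.1 [0.72  0.092 0.1  ]
(20, 65) 0 [0.719 0.337 0.   ]
(20, 65) 0.05 [0.707 0.297 0.05 ]
(20, 65) 0.1 [0.695 0.257 0.1  ]
(250, 0) 0 [0.767 0.126 0.   ]
(250, 0) 0.05 [0.749 0.111 0.05 ]
(250, 0) 0.1 [0.732 0.096 0.1  ]
(0, 45) 0 [0.735 0.351 0.   ]
(0, 45) 0.05 [0.721 0.309 0.05 ]
(0, 45) 0.1 [0.708 0.267 0.1  ]
```

View pics/side.png

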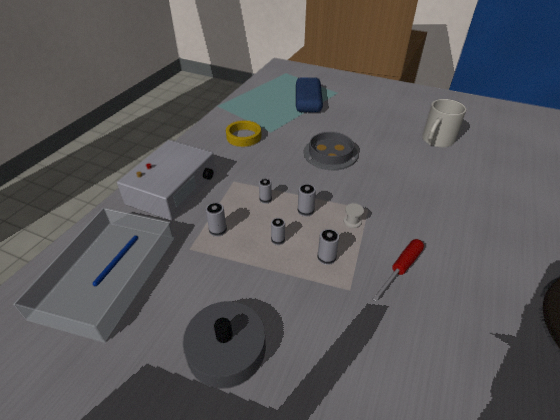

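play_rows([
  [[0, 0, 0, 4.9, -34.8, 1.3, 6], [0, 0, 0, 4.9, -34.8, 1.3, 6], [0, 0, 0, 4.9, -34.8, 1.3, 6], [0, 0, 0, 4.9, -34.8, 1.3, 6], [0, 0, 0, 4.9, -34.8, 1.3, 6], [0, 0, 0, 4.9, -34.8, 1.3, 6], [0, 0, 0, 4.9, -34.8, 1.3, 6], [0, 0, 0, 4.9, -34.8, 1.3, 6]],
])

```text
clock: 8.02
tool_pos: [0.6745, 0.053, 0.1231]
orientation: [180.0, 0.1, -6.0]
force: [1.4, -0.1, -0.1]
opening: 0.0597
gripper_force: 0.0
```

play_rows([
  [[0, 0, 0, 0.3, -1.8, 0, 6], [0, 0, 0, 0.3, -1.8, 0, 6], [0, 0, 0, 0.3, -1.8, 0, 6]],
])

```text
clock: 8.27
tool_pos: [0.6793, 0.0698, 0.1228]
orientation: [180.0, 0.1, -5.9]
force: [-0.1, 0.2, 0.1]
opening: 0.0599
gripper_force: 0.0
```

```bash
cat >> h.py <<'E'
def top(guess,z,f=None,r=.017):
    "refine position of a cell by its black top disc near guess; z = height of black annulus"
    s,o=snap('wrist');g=w2pix(s,[[*guess,z]],o)[0];e=w2pix(s,[[guess[0],guess[1]+.012,z]],o)[0];k=np.linalg.norm(e-g)
    gray=cv2.cvtColor(s['color'],cv2.COLOR_RGB2GRAY);yy,xx=np.mgrid[:420,:560]
    m=((gray<60)&((xx-g[0])**2+(yy-g[1])**2<(1.5*k)**2)).astype(np.uint8)
    cs,_=cv2.findContours(m,cv2.RETR_EXTERNAL,cv2.CHAIN_APPROX_NONE);c=max(cs,key=cv2.contourArea)
    (u,v),d,_=cv2.fitEllipse(c);print('pix',g,(u,v),d,'world',np.round(pix2w(s,(u,v),z,o),4))
    if f:
        im=s['color'].copy();cv2.drawContours(im,[c],-1,(255,0,0),1);cv2.imwrite(f'pics/{f}.png',cv2.resize(im,(800,600))[:,:,::-1])
E
python3 -c "
from h import *
top((.6834,.0675),.059,'w4')
go(.6834,.0675,.027,-5.9)"
```

```text
pix [279.3521117  223.42202442] (278.5230712890625, 222.7959442138672) (30.0970401763916, 31.493392944335938) world [0.684  0.0681 0.059 ]
turn [ 0.0007  0.0015 -0.0011] shift cm [0.45 0.07 9.6 ] yawdeg -5.9624752578764735 j [ 22.1  25.5  -5.7  -0.  -58.8  62. ]
```

View pics/w4.png

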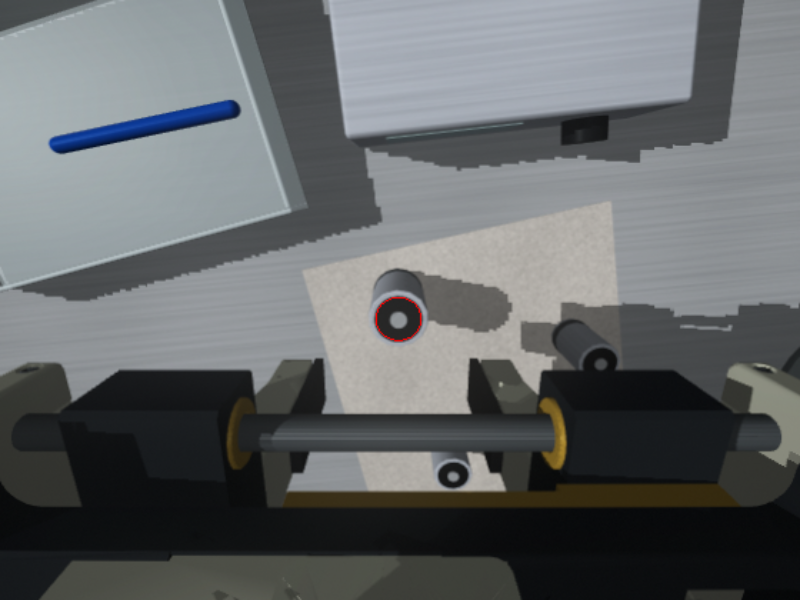

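play_rows([
  [[0, 0, 0, 0.45, 0.05, 3, 6], [0, 0, 0, 0.45, 0.05, 7, 6], [0, 0, 0, 0.45, 0.05, 9.5, 6], [0, 0, 0, 0.45, 0.05, 9.5, 6], [0, 0, 0, 0.45, 0.05, 9.5, 6]],
])

```text
clock: 8.73
tool_pos: [0.6831, 0.0658, 0.0279]
orientation: [179.9, 0.2, -6.1]
force: [0.4, -0.6, 1.2]
opening: 0.0602
gripper_force: 0.0
```

play_rows([
  [[0, 0, 0, 0, 0, 0, 2.8], [0, 0, 0, 0, 0, 0, 2.8], [0, 0, 0, 0, 0, 0, 2.8], [0, 0, 0, 0, 0, 0, 2.8], [0, 0, 0, 0, 0, 0, 2.8], [0, 0, 0, 0, 0, 0, 2.8], [0, 0, 0, 0, 0, 0, 2.8]],
])

```text
clock: 9.32
tool_pos: [0.6848, 0.0679, 0.0303]
orientation: [-180.0, -0.1, -6.0]
force: [-1.5, 0.4, 6.8]
opening: 0.0335
gripper_force: 30.0
```

play_rows([
  [[0, 0, 0, 0, 0, -4, 2.8], [0, 0, 0, 0, 0, -8, 2.8], [0, 0, 0, 0, 0, -10, 2.8], [0, 0, 0, 0, 0, -10, 2.8], [0, 0, 0, 0, 0, -10, 2.8], [0, 0, 0, 0, 0, -10, 2.8]],
])

```text
clock: 9.82
tool_pos: [0.6832, 0.0676, 0.1281]
orientation: [180.0, 0.1, -6.0]
force: [-0.3, 0.3, -2.5]
opening: 0.0334
gripper_force: 30.0
```

```bash
python3 -c "
from h import *
go(.5593,-.2468,.125,-65.9)"
```

```text
turn [8.0000e-04 1.4000e-03 1.0451e+00] shift cm [-9.02 32.57  0.33] yawdeg -6.0186244570027565 j [ 21.9  25.6  -4.8  -0.  -59.6  62.2]
```

play_rows([
  [[0, 0, 1.045, -9, 32.6, 0.3, 2.8], [0, 0, 1.045, -9, 32.6, 0.3, 2.8], [0, 0, 1.045, -9, 32.6, 0.3, 2.8], [0, 0, 1.045, -9, 32.6, 0.3, 2.8], [0, 0, 1.045, -9, 32.6, 0.3, 2.8], [0, 0, 1.045, -9, 32.6, 0.3, 2.8], [0, 0, 1.045, -9, 32.6, 0.3, 2.8], [0, 0, 1.045, -9, 32.6, 0.3, 2.8]],
])

```text
clock: 10.48
tool_pos: [0.5601, -0.244, 0.1243]
orientation: [179.9, 0.1, -63.6]
force: [1.1, -0.1, -2.0]
opening: 0.0334
gripper_force: 30.0
```

```bash
python3 -c "
from h import *
go(.5593,-.2468,.125,-65.9)"
```

```text
turn [0.0024 0.0018 0.0393] shift cm [ 0.22  0.2  -0.07] yawdeg -63.64597972618598 j [ -5.3  19.4 -15.3  -0.  -55.5  31.6]
```

play_rows([
  [[0, 0, 0.039, 0.2, 0.2, 0, 2.8], [0, 0, 0.039, 0.2, 0.2, 3, 2.8], [0, 0, 0.039, 0.2, 0.2, 5, 2.8], [0, 0, 0.039, 0.2, 0.2, 5, 2.8], [0, 0, 0.039, 0.2, 0.2, 5, 2.8], [0, 0, 0.039, 0.2, 0.2, 5, 2.8]],
])

```text
clock: 10.98
tool_pos: [0.5616, -0.2453, 0.0762]
orientation: [180.0, -0.0, -65.5]
force: [0.4, 0.7, -0.8]
opening: 0.0331
gripper_force: 30.0
```

Run:
```python
from h import *
go(.5593,-.2468,.039,-65.9)
s,o=snap('wrist','w5')
s,o=snap('scene')
a=s['color'][:,:,::-1][270:390,150:290];cv2.imwrite('pics/s5.png',cv2.resize(a,None,fx=5,fy=5,interpolation=cv2.INTER_CUBIC))
```

```text
turn [ 0.0008 -0.      0.0071] shift cm [0.04 0.27 3.72] yawdeg -65.49279036122569 j [ -5.3  22.4 -18.    0.  -49.6  29.8]
```

View pics/s5.png

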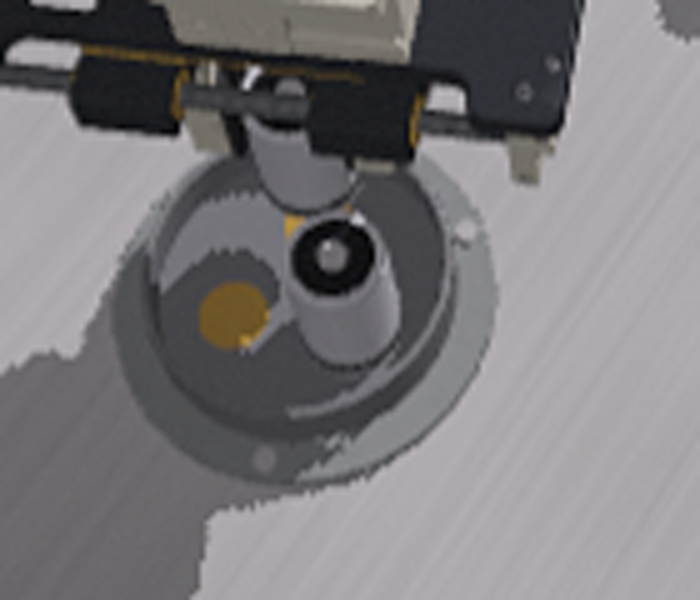

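play_rows([
  [[0, 0, 0.007, 0, 0.2, 0, 2.8], [0, 0, 0.007, 0, 0.2, 2, 2.8], [0, 0, 0.007, 0, 0.2, 3, 2.8], [0, 0, 0.007, 0, 0.2, 3.4, 2.8], [0, 0, 0.007, 0, 0.2, 3.6, 2.8], [0, 0, 0.007, 0, 0.2, 3.6, 2.8]],
])

```text
clock: 11.58
tool_pos: [0.5594, -0.2461, 0.0405]
orientation: [180.0, 0.0, -65.9]
force: [0.6, -0.0, -1.1]
opening: 0.0335
gripper_force: 30.0
```

```bash
python3 -c "
from h import *
o=ctrl.get_obs();print(o['tool_pos'],o['force'])
go(.5593,-.2468,.039,-65.9)
s,o=snap('scene');print(pix2w(s,(216.4,320.6),.071))"
```

```text
[ 0.55940012 -0.24611     0.0405385 ] [ 0.56082564 -0.0403549  -1.11982794]
turn [ 0.0006  0.0001 -0.0003] shift cm [0.06 0.04 0.15] yawdeg -65.91768063679122 j [ -5.4  24.7 -20.1   0.  -45.2  29.5]
[ 0.59235148 -0.27204411  0.071     ]
```

play_rows([
  [[0, 0, 0, 0, 0, 0.1, 2.8], [0, 0, 0, 0, 0, 0.2, 2.8], [0, 0, 0, 0, 0, 0.2, 2.8]],
])

```text
clock: 11.88
tool_pos: [0.5602, -0.2463, 0.0403]
orientation: [-179.9, -0.1, -65.9]
force: [-4.9, 3.0, 14.1]
opening: 0.0335
gripper_force: 30.0
```

play_rows([
  [[0, 0, 0, 0, 0, -0.1, 5.5], [0, 0, 0, 0, 0, -0.1, 5.5], [0, 0, 0, 0, 0, -0.1, 5.5], [0, 0, 0, 0, 0, -3, 5.5], [0, 0, 0, 0, 0, -7, 5.5], [0, 0, 0, 0, 0, -9, 5.5], [0, 0, 0, 0, 0, -9, 5.5]],
])

```text
clock: 12.47
tool_pos: [0.5627, -0.2471, 0.1336]
orientation: [-179.6, -0.3, -65.9]
force: [1.3, -1.2, -0.3]
opening: 0.0551
gripper_force: 0.0
```

```bash
python3 -c "
from h import *
go(.4696,.0441,.125,-65.9)"
```

```text
turn [-0.0066 -0.0055  0.0003] shift cm [-30.38  -3.39   0.71] yawdeg -65.88643885610702 j [ -5.5  18.8 -14.8   0.1 -55.9  29.5]
```

play_rows([
  [[0, 0, 0, -30.4, -3.4, 0.7, 6], [0, 0, 0, -30.4, -3.4, 0.7, 6], [0, 0, 0, -30.4, -3.4, 0.7, 6], [0, 0, 0, -30.4, -3.4, 0.7, 6], [0, 0, 0, -30.4, -3.4, 0.7, 6], [0, 0, 0, -30.4, -3.4, 0.7, 6], [0, 0, 0, -30.4, -3.4, 0.7, 6], [0, 0, 0, -30.4, -3.4, 0.7, 6]],
])

```text
clock: 13.13
tool_pos: [0.4653, 0.0486, 0.121]
orientation: [-180.0, 0.0, -65.8]
force: [0.7, -0.1, -0.1]
opening: 0.0597
gripper_force: 0.0
```

play_rows([
  [[0, 0, 0, 0, 0, 0, 6], [0, 0, 0, 0, 0, 0, 6]],
])

```text
clock: 13.3
tool_pos: [0.4665, 0.0463, 0.121]
orientation: [-180.0, -0.0, -65.8]
force: [0.1, 0.0, 0.2]
opening: 0.06
gripper_force: 0.0
```

```bash
python3 -c "
from h import *
top((.4696,.0441),.059,'w6')
go(.4696,.0441,.027,-65.9)"
```

```text
pix [274.4325325  225.56194354] (275.4434509277344, 227.0720672607422) (30.23102378845215, 31.7316837310791) world [0.4683 0.0449 0.059 ]
turn [ 0.0002 -0.0001  0.0006] shift cm [ 0.25 -0.22  9.39] yawdeg -65.86759842380718 j [ 29.7   6.9 -33.    0.  -50.2  -5.6]
```

View pics/w6.png

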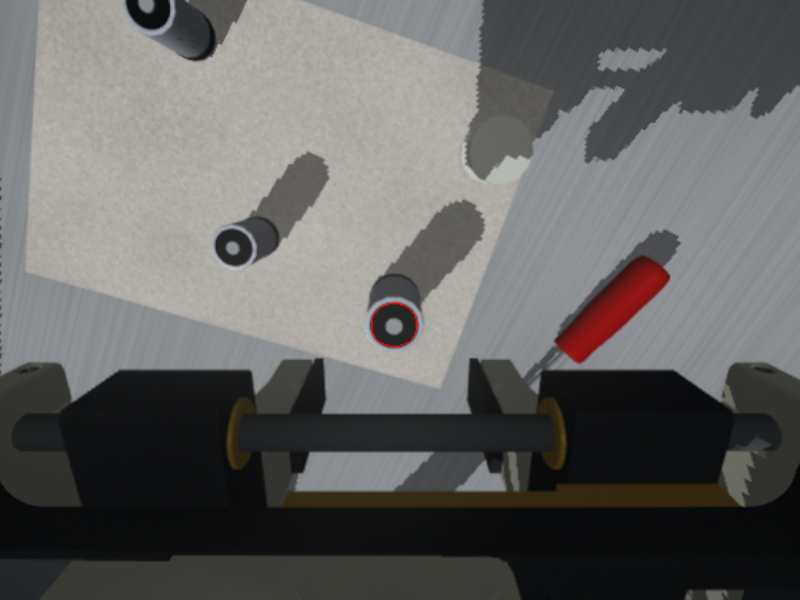

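play_rows([
  [[0, 0, 0, 0.15, -0.15, 3, 6], [0, 0, 0, 0.15, -0.15, 7, 6], [0, 0, 0, 0.15, -0.15, 9.4, 6], [0, 0, 0, 0.15, -0.15, 9.4, 6], [0, 0, 0, 0.15, -0.15, 9.4, 6]],
])

```text
clock: 13.77
tool_pos: [0.4681, 0.0431, 0.0263]
orientation: [179.8, -0.0, -66.0]
force: [0.8, 0.2, 0.2]
opening: 0.0597
gripper_force: 0.0
```

play_rows([
  [[0, 0, 0, 0, 0, 0, 2.8], [0, 0, 0, 0, 0, 0, 2.8], [0, 0, 0, 0, 0, 0, 2.8], [0, 0, 0, 0, 0, 0, 2.8], [0, 0, 0, 0, 0, 0, 2.8], [0, 0, 0, 0, 0, 0, 2.8], [0, 0, 0, 0, 0, 0, 2.8]],
])

```text
clock: 14.35
tool_pos: [0.4691, 0.0448, 0.028]
orientation: [-179.9, -0.0, -65.9]
force: [-1.5, 0.5, 7.3]
opening: 0.0332
gripper_force: 30.0
```

play_rows([
  [[0, 0, 0, 0, 0, -4, 2.8], [0, 0, 0, 0, 0, -8, 2.8], [0, 0, 0, 0, 0, -10, 2.8], [0, 0, 0, 0, 0, -10, 2.8], [0, 0, 0, 0, 0, -10, 2.8], [0, 0, 0, 0, 0, -10, 2.8]],
])

```text
clock: 14.85
tool_pos: [0.4679, 0.0444, 0.1266]
orientation: [180.0, 0.0, -66.0]
force: [0.3, -0.0, -2.2]
opening: 0.0338
gripper_force: 30.0
```

```bash
python3 -c "
from h import *
go(.5548,-.2899,.125,-125.9)"
```

```text
turn [8.0000e-04 1.0000e-04 1.0463e+00] shift cm [34.07  5.68  0.14] yawdeg -65.95199683146345 j [ 29.5   6.6 -32.4  -0.  -51.   -5.4]
```

play_rows([
  [[0, 0, 1.046, 34.1, 5.7, 0, 2.8], [0, 0, 1.046, 34.1, 5.7, 0, 2.8], [0, 0, 1.046, 34.1, 5.7, 0, 2.8], [0, 0, 1.046, 34.1, 5.7, 0, 2.8], [0, 0, 1.046, 34.1, 5.7, 0, 2.8], [0, 0, 1.046, 34.1, 5.7, 0, 2.8], [0, 0, 1.046, 34.1, 5.7, 0, 2.8], [0, 0, 1.046, 34.1, 5.7, 0, 2.8]],
])

```text
clock: 15.52
tool_pos: [0.5515, -0.2799, 0.1248]
orientation: [179.8, -0.1, -123.6]
force: [1.5, 1.4, -1.0]
opening: 0.0338
gripper_force: 30.0
```

```bash
python3 -c "
from h import *
go(.5548,-.2899,.125,-125.9)"
```

```text
turn [ 0.0034 -0.0013  0.0403] shift cm [ 0.65 -0.82 -0.02] yawdeg -123.59330782753972 j [ -8.9  20.1 -14.2  -0.  -55.9 -24.7]
```

play_rows([
  [[0, 0, 0.04, 0.6, -0.8, 0, 2.8], [0, 0, 0.04, 0.6, -0.8, 0, 2.8], [0, 0, 0.04, 0.6, -0.8, 0, 2.8], [0, 0, 0.04, 0.6, -0.8, 0, 2.8]],
])

```text
clock: 15.85
tool_pos: [0.5548, -0.2868, 0.1255]
orientation: [179.8, -0.1, -125.5]
force: [0.2, 0.6, -1.6]
opening: 0.0335
gripper_force: 30.0
```

```bash
python3 -c "
from h import *
go(.5548,-.2899,.05,-125.9)"
```

```text
turn [ 0.0028 -0.0009  0.0075] shift cm [ 0.25 -0.2   7.55] yawdeg -125.47012568124008 j [ -9.5  20.5 -13.4  -0.  -56.3 -26. ]
```

play_rows([
  [[0, 0, 0.007, 0.25, -0.2, 0, 2.8], [0, 0, 0.007, 0.25, -0.2, 1, 2.8], [0, 0, 0.007, 0.25, -0.2, 1.5, 2.8], [0, 0, 0.007, 0.25, -0.2, 1.5, 2.8], [0, 0, 0.007, 0.25, -0.2, 1.5, 2.8]],
])

```text
clock: 16.27
tool_pos: [0.5557, -0.2901, 0.1114]
orientation: [179.9, -0.0, -125.9]
force: [-0.1, -0.2, -1.9]
opening: 0.0335
gripper_force: 30.0
```

```bash
python3 -c "
from h import *
go(.5548,-.2899,.05,-125.9)"
```

```text
turn [ 0.0011 -0.0005  0.0004] shift cm [0.03 0.08 6.14] yawdeg -125.87855484669133 j [ -9.8  21.4 -14.1  -0.  -54.6 -26.1]
```

play_rows([
  [[0, 0, 0, 0, 0.05, 3, 2.8], [0, 0, 0, 0, 0.05, 5, 2.8], [0, 0, 0, 0, 0.05, 6.1, 2.8], [0, 0, 0, 0, 0.05, 6.1, 2.8], [0, 0, 0, 0, 0.05, 6.1, 2.8]],
])

```text
clock: 16.68
tool_pos: [0.5558, -0.2904, 0.0512]
orientation: [180.0, -0.0, -125.9]
force: [0.8, 0.3, -1.0]
opening: 0.0337
gripper_force: 30.0
```

```bash
python3 -c "
from h import *
print(ctrl.get_obs()['force'])
go(.5548,-.2899,.0385,-125.9)"
```

```text
[ 0.84624078  0.33768026 -0.97411014]
turn [ 0.0005 -0.0007  0.0001] shift cm [0.01 0.11 1.27] yawdeg -125.89495889166491 j [ -9.8  25.2 -17.4   0.  -47.4 -26.1]
```

play_rows([
  [[0, 0, 0, 0, 0.05, 0.6, 2.8], [0, 0, 0, 0, 0.05, 1.0, 2.8], [0, 0, 0, 0, 0.05, 1.2, 2.8], [0, 0, 0, 0, 0.05, 1.3, 2.8], [0, 0, 0, 0, 0.05, 1.3, 2.8]],
])

```text
clock: 17.1
tool_pos: [0.5554, -0.2902, 0.0383]
orientation: [-180.0, 0.0, -125.9]
force: [-0.4, -0.3, -0.9]
opening: 0.0337
gripper_force: 30.0
```

play_rows([
  [[0, 0, 0, 0, 0, 0.1, 2.8], [0, 0, 0, 0, 0, 0.15, 2.8], [0, 0, 0, 0, 0, 0.15, 2.8]],
])

```text
clock: 17.35
tool_pos: [0.5555, -0.2902, 0.0381]
orientation: [-179.9, 0.0, -125.9]
force: [-3.2, 2.2, 8.8]
opening: 0.0334
gripper_force: 30.0
```

play_rows([
  [[0, 0, 0, 0, 0, -0.1, 5.5], [0, 0, 0, 0, 0, -0.1, 5.5], [0, 0, 0, 0, 0, -0.1, 5.5], [0, 0, 0, 0, 0, -3, 5.5], [0, 0, 0, 0, 0, -7, 5.5], [0, 0, 0, 0, 0, -11, 5.5], [0, 0, 0, 0, 0, -12, 5.5], [0, 0, 0, 0, 0, -12, 5.5]],
])

```text
clock: 18.02
tool_pos: [0.5578, -0.2909, 0.1613]
orientation: [-179.6, 0.1, -125.9]
force: [0.4, 0.9, 0.1]
opening: 0.0549
gripper_force: 0.0
```

```bash
python3 -c "
from h import *
go(.55,.1,.18,-90);go(.55,.24,.18,-90)"
```

```text
turn [-8.100e-03  1.000e-04 -6.265e-01] shift cm [-31.22  23.53  -1.96] yawdeg -125.89500692468388 j [ -9.8  18.7 -10.9   0.1 -59.9 -26.2]
turn [-8.100e-03  1.000e-04 -6.265e-01] shift cm [-42.56  31.74  -2.  ] yawdeg -125.89500692468388 j [ -9.8  18.7 -10.9   0.1 -59.9 -26.2]
```

play_rows([
  [[0, 0, -0.626, -25, 18.6, -2, 6], [0, 0, -0.626, -25, 18.6, -2, 6], [0, 0, -0.626, -25, 18.6, -2, 6], [0, 0, -0.626, -25, 18.6, -2, 6], [0, 0, -0.626, -25, 18.6, -2, 6], [0, 0, -0.626, -25, 18.6, -2, 6], [0, 0, -0.626, -25, 18.6, -2, 6], [0, 0, -0.626, -25, 18.6, -2, 6]],
])

```text
clock: 18.68
tool_pos: [0.5511, 0.0251, 0.1764]
orientation: [-180.0, 0.0, -89.9]
force: [0.7, -0.6, -0.5]
opening: 0.0599
gripper_force: 0.0
```

```bash
python3 -c "
from h import *
go(.55,.24,.18,-90)"
```

```text
turn [-0.0003  0.0005  0.0011] shift cm [-21.49   0.09  -0.35] yawdeg -89.9397966069847 j [ 22.9  11.2 -19.1  -0.  -59.6 -22.9]
```

play_rows([
  [[0, 0, 0, -21.5, 0.1, -0.3, 6], [0, 0, 0, -21.5, 0.1, -0.3, 6], [0, 0, 0, -21.5, 0.1, -0.3, 6], [0, 0, 0, -21.5, 0.1, -0.3, 6], [0, 0, 0, -21.5, 0.1, -0.3, 6], [0, 0, 0, -21.5, 0.1, -0.3, 6], [0, 0, 0, -21.5, 0.1, -0.3, 6], [0, 0, 0, -21.5, 0.1, -0.3, 6]],
])

```text
clock: 19.35
tool_pos: [0.55, 0.2368, 0.1785]
orientation: [179.9, -0.1, -90.0]
force: [-1.3, -0.5, -1.0]
opening: 0.0598
gripper_force: 0.0
```

Run:
```python
from h import *
s,o=snap('wrist');print(o['tool_pos'],o['orientation'])
im=s['color'].copy()
for P,r,z in [((.549,.268),.012,.067),((.549,.268),.058,.037)]:
    a=np.linspace(0,6.28,60)
    for p in w2pix(s,np.c_[P[0]+r*np.cos(a),P[1]+r*np.sin(a),0*a+z],o): cv2.circle(im,tuple(int(round(x)) for x in p),1,(255,0,0),-1)
cv2.imwrite('pics/w7.png',cv2.resize(im,(800,600))[:,:,::-1])
g=cv2.cvtColor(s['color'],cv2.COLOR_RGB2GRAY);q=w2pix(s,[[.549,.268,.067]],o)[0];print(q);yy,xx=np.mgrid[:420,:560]
s2,o2=snap('scene','s7')
a=s2['color'][:,:,::-1][270:390,150:290];a=cv2.resize(a,None,fx=4,fy=4,interpolation=cv2.INTER_CUBIC)
cv2.imwrite('pics/s7.png',a)
```

```text
[0.54996453 0.23676092 0.17848686] [ 1.79919885e+02 -5.68925298e-02 -8.99834541e+01]
[277.70265942 241.87089639]
```

View pics/w7.png

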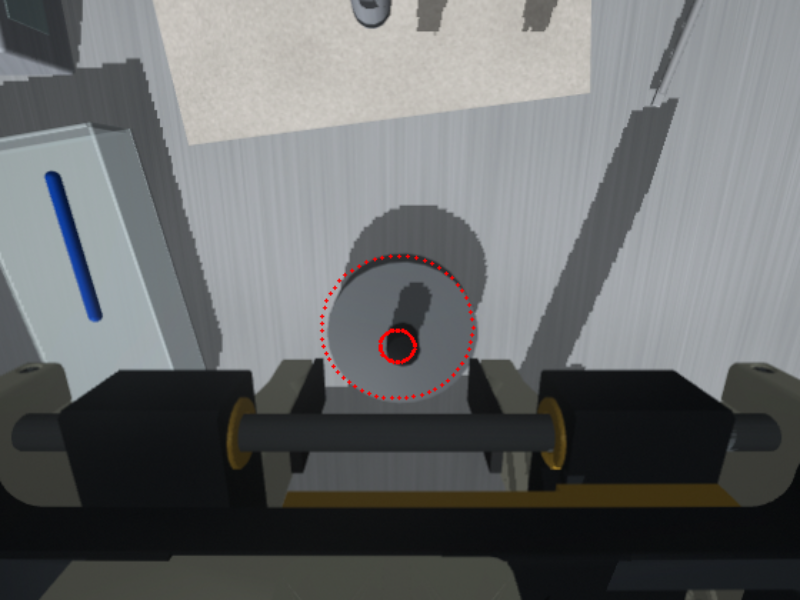

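View pics/s7.png

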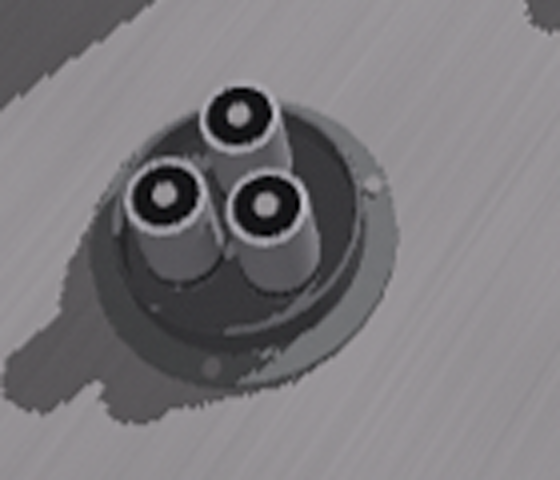

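Run:
```python
from h import *
s,o=snap('wrist')
print(o['tool_pos'],pix2w(s,(401.5/1.4286,332/1.4286),.037,o))
g=cv2.cvtColor(s['color'],cv2.COLOR_RGB2GRAY)[225:262,258:305];print(g[::3,::3])
m=np.zeros((420,560),np.uint8);m[225:262,262:300]=(g<30)[:,4:42]
N,L,st,c=cv2.connectedComponentsWithStats(m);i=1+st[1:,4].argmax();print(st[i],c[i])
s,o=snap('scene')
for p in [(209.75,298.5),(191.25,318.5),(217,321.25)]: print(np.round(pix2w(s,p,.071),4))
go(.546,.270,.12,-90)
```

```text
[0.55028379 0.23546034 0.17904362] [0.54568496 0.26822444 0.037     ]
[[105 105 103 104 104 103  56  55  54  54  55  55  55  79 101 102]
 [105 104 104 104 104  88  41  24  23  23  43  54  64 100 101 101]
 [106 105 104 105 103  32  23  23  23  24  23  39  79 101 101 101]
 [106 105 105 104 104  23  23  23  23  23  23  23 102 101 100 100]
 [106 106 106 105  93  24  24  28  31  28  24  22 102 102 101 100]
 [107 107 106 105  86  25  31  30  29  29  29  24  97 101 101 100]
 [108 108 107 107  85  32  32  32  31  31  29  29  78 102 102 100]
 [109 109 108 107  89  35  34  33  32  31  30  29  68 102 101 101]
 [110 110 109 109 108  36  36  35  33  31  30  30  94 102 102 102]
 [111 110 109 109 109  72  39  37  36  32  32  36 102 103 101 101]
 [111 111 110 110 110 108  74  41  37  35  62 104 103 103 102 101]
 [112 112 111 110 110 109 108 107 107 106 105 104 104 102 102 101]
 [113 112 112 111 110 110 108 108 107 107 105 105 104 104 102 102]]
[272 227  22  22 246] [283.08943089 235.33333333]
[ 0.5598 -0.2462  0.071 ]
[ 0.5555 -0.2904  0.071 ]
[ 0.5938 -0.2724  0.071 ]
turn [ 0.0002 -0.0001 -0.0024] shift cm [-3.48  0.47  5.95] yawdeg -90.13870108496424 j [ 41.8  15.4 -13.1  -0.  -61.5 -42. ]
```

play_rows([
  [[0, 0, 0, -3.45, 0.5, 1, 5], [0, 0, 0, -3.45, 0.5, 5, 5], [0, 0, 0, -3.45, 0.5, 9, 5], [0, 0, 0, -3.45, 0.5, 9, 5], [0, 0, 0, -3.45, 0.5, 9, 5], [0, 0, 0, -3.45, 0.5, 9, 5]],
])

```text
clock: 20.05
tool_pos: [0.5469, 0.2708, 0.0916]
orientation: [-179.9, 0.0, -90.1]
force: [0.4, 0.2, 0.4]
opening: 0.05
gripper_force: 0.0
```

Run:
```python
from h import *
s,o=snap('wrist');print(o['tool_pos'],o['force'])
im=s['color'].copy();T=pose(o)
a=np.linspace(0,6.28,60)
for P,r,z in [((.5455,.270),.012,.067),((.5455,.270),.058,.037)]:
    for p in w2pix(s,np.c_[P[0]+r*np.cos(a),P[1]+r*np.sin(a),0*a+z],o): cv2.circle(im,tuple(int(round(x)) for x in p),1,(255,0,0),-1)
cv2.imwrite('pics/w8.png',cv2.resize(im,(800,600))[:,:,::-1])
go(.5455,.270,.042,-90)
```

```text
[0.54685542 0.27083416 0.09155471] [0.38193899 0.2108243  0.35041575]
turn [-0.003   0.0017 -0.0012] shift cm [0.14 0.18 5.02] yawdeg -90.07119118512894 j [ 44.7  21.1 -17.6   0.1 -51.1 -44.8]
```

View pics/w8.png

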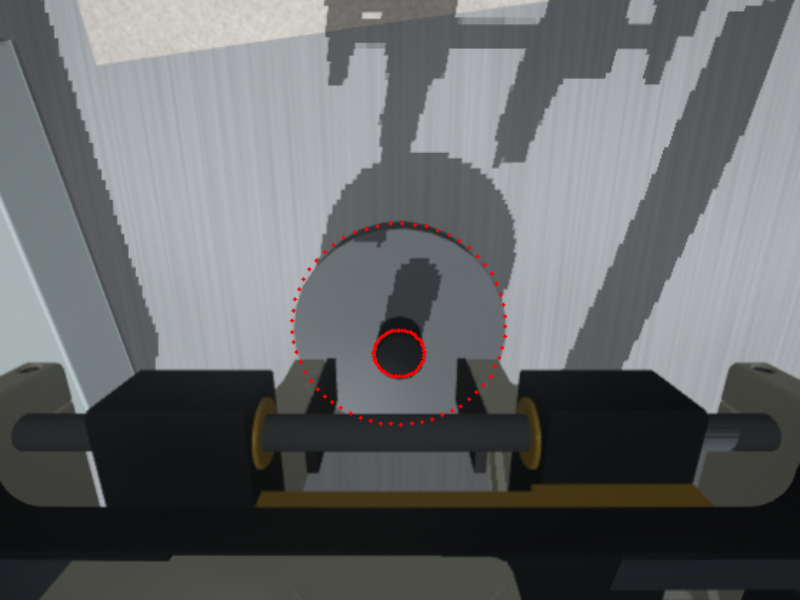

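play_rows([
  [[0, 0, 0, 0.1, 0.1, 2, 5], [0, 0, 0, 0.1, 0.1, 4, 5], [0, 0, 0, 0.1, 0.1, 4.9, 5], [0, 0, 0, 0.1, 0.1, 4.9, 5], [0, 0, 0, 0.1, 0.1, 4.9, 5]],
])

```text
clock: 20.52
tool_pos: [0.5453, 0.2703, 0.042]
orientation: [-179.9, 0.0, -90.1]
force: [0.2, -1.0, -0.1]
opening: 0.05
gripper_force: 0.0
```

play_rows([
  [[0, 0, 0, 0, 0, 0, 1.8], [0, 0, 0, 0, 0, 0, 1.8], [0, 0, 0, 0, 0, 0, 1.8], [0, 0, 0, 0, 0, 0, 1.8], [0, 0, 0, 0, 0, 0, 1.8], [0, 0, 0, 0, 0, 0, 1.8], [0, 0, 0, 0, 0, 0, 1.8], [0, 0, 0, 0, 0, 0, 1.8]],
])

```text
clock: 21.18
tool_pos: [0.5447, 0.2702, 0.041]
orientation: [-180.0, 0.0, -90.0]
force: [-1.4, 0.4, 6.3]
opening: 0.0233
gripper_force: 30.0
```

play_rows([
  [[0, 0, 0, 0, 0, -1, 1.8], [0, 0, 0, 0, 0, -4, 1.8], [0, 0, 0, 0, 0, -8, 1.8], [0, 0, 0, 0, 0, -12, 1.8], [0, 0, 0, 0, 0, -12, 1.8], [0, 0, 0, 0, 0, -12, 1.8]],
])

```text
clock: 21.68
tool_pos: [0.5457, 0.271, 0.1638]
orientation: [-179.8, 0.2, -90.1]
force: [0.4, -0.6, -2.5]
opening: 0.0231
gripper_force: 30.0
```

```bash
python3 -c "
from h import *
go(.5695,-.2696,.17,-90)"
```

```text
turn [-0.0041  0.0039 -0.0009] shift cm [54.06 -2.43 -0.82] yawdeg -90.05316424137249 j [ 44.8  16.9 -13.2   0.  -59.6 -44.8]
```

play_rows([
  [[0, 0, 0, 2, -0.1, 0, 1.8], [0, 0, 0, 5, -0.2, 0, 1.8], [0, 0, 0, 8, -0.3, 0, 1.8], [0, 0, 0, 11, -0.5, 0, 1.8], [0, 0, 0, 14, -0.6, 0, 1.8], [0, 0, 0, 17, -0.8, 0, 1.8], [0, 0, 0, 20, -0.9, 0, 1.8], [0, 0, 0, 23, -1.0, 0, 1.8]],
])

```text
clock: 22.35
tool_pos: [0.5531, 0.0383, 0.1593]
orientation: [179.9, -0.0, -90.1]
force: [0.4, -0.0, -1.0]
opening: 0.0235
gripper_force: 30.0
```

play_rows([
  [[0, 0, 0, 3, -0.1, 0, 1.8], [0, 0, 0, 6, -0.2, 0, 1.8], [0, 0, 0, 9, -0.4, 0, 1.8], [0, 0, 0, 12, -0.5, 0, 1.8], [0, 0, 0, 15, -0.6, 0, 1.8], [0, 0, 0, 18, -0.8, 0, 1.8], [0, 0, 0, 21, -0.9, 0, 1.8], [0, 0, 0, 24, -1.1, 0, 1.8]],
])

```text
clock: 23.02
tool_pos: [0.5638, -0.2013, 0.1591]
orientation: [179.8, 0.0, -90.1]
force: [0.3, -0.4, -0.8]
opening: 0.0235
gripper_force: 30.0
```

```bash
python3 -c "
from h import *
go(.5695,-.2696,.16,-90)"
```

```text
turn [ 0.0027  0.0006 -0.0013] shift cm [ 6.83 -0.58 -0.09] yawdeg -90.07719149026164 j [ -1.   16.5 -14.5  -0.  -59.2   0.9]
```

play_rows([
  [[0, 0, 0, 3, -0.3, 0, 1.8], [0, 0, 0, 5.5, -0.5, 0, 1.8], [0, 0, 0, 6.8, -0.6, 0, 1.8], [0, 0, 0, 6.8, -0.6, 0, 1.8], [0, 0, 0, 6.8, -0.6, 0, 1.8], [0, 0, 0, 6.8, -0.6, 0, 1.8]],
])

```text
clock: 23.52
tool_pos: [0.5705, -0.2673, 0.1597]
orientation: [179.9, 0.0, -90.1]
force: [-0.6, -0.2, -1.7]
opening: 0.0232
gripper_force: 30.0
```

Run:
```python
from h import *
go(.5695,-.2697,.078,-90)
s,o=snap('scene');T=pose(o);im=s['color'].copy();a=np.linspace(0,6.28,60)
zc=o['tool_pos'][2]-.041
for r,z in [(.058,zc+.037),(.058,zc)]:
    for p in w2pix(s,np.c_[o['tool_pos'][0]+r*np.cos(a),o['tool_pos'][1]+r*np.sin(a),0*a+z]): cv2.circle(im,tuple(int(round(x)) for x in p),0,(255,0,0),-1)
cv2.imwrite('pics/s9.png',cv2.resize(im[210:390,130:300],None,fx=3,fy=3,interpolation=cv2.INTER_CUBIC)[:,:,::-1])
```

```text
turn [ 0.0015  0.0006 -0.0011] shift cm [0.25 0.08 8.17] yawdeg -90.06433500463673 j [ -7.4  19.2 -10.4  -0.  -60.5   7.3]
```

View pics/s9.png

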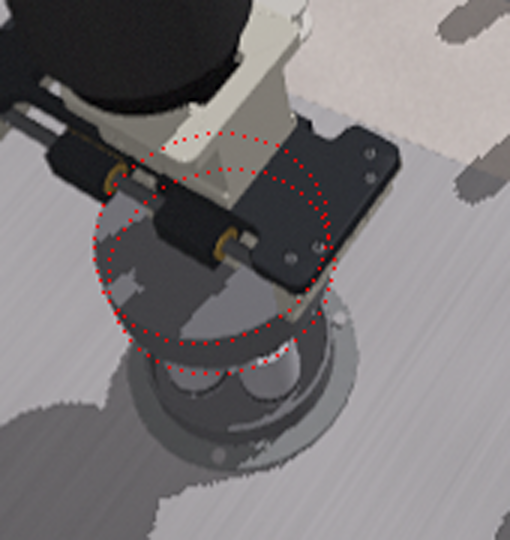

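play_rows([
  [[0, 0, 0, 0.2, 0.05, 1, 1.8], [0, 0, 0, 0.2, 0.05, 3, 1.8], [0, 0, 0, 0.2, 0.05, 5, 1.8], [0, 0, 0, 0.2, 0.05, 6.5, 1.8], [0, 0, 0, 0.2, 0.05, 7.2, 1.8], [0, 0, 0, 0.2, 0.05, 7.4, 1.8], [0, 0, 0, 0.2, 0.05, 7.4, 1.8], [0, 0, 0, 0.2, 0.05, 7.4, 1.8]],
])

```text
clock: 24.23
tool_pos: [0.5712, -0.2699, 0.0874]
orientation: [-179.9, -0.0, -90.0]
force: [0.1, -0.2, 0.1]
opening: 0.0231
gripper_force: 30.0
```

```bash
python3 -c "
from h import *
go(.5695,-.2697,.078,-90)"
```

```text
turn [-0.0011 -0.0004 -0.0003] shift cm [-0.02  0.17  0.94] yawdeg -90.01690981907376 j [ -7.6  23.2 -15.    0.  -51.8   7.6]
```

play_rows([
  [[0, 0, 0, 0, 0.15, 0.3, 1.8], [0, 0, 0, 0, 0.15, 0.6, 1.8], [0, 0, 0, 0, 0.15, 0.8, 1.8], [0, 0, 0, 0, 0.15, 0.9, 1.8], [0, 0, 0, 0, 0.15, 0.9, 1.8]],
])

```text
clock: 24.65
tool_pos: [0.5692, -0.2701, 0.0781]
orientation: [-180.0, -0.0, -90.0]
force: [-1.6, 0.2, 2.6]
opening: 0.0233
gripper_force: 30.0
```

play_rows([
  [[0, 0, 0, 0, 0, 0.1, 1.8], [0, 0, 0, 0, 0, 0.1, 1.8], [0, 0, 0, 0, 0, 0.1, 1.8]],
])

```text
clock: 24.9
tool_pos: [0.5695, -0.2703, 0.0781]
orientation: [-179.9, -0.0, -90.0]
force: [-2.9, 1.2, 8.9]
opening: 0.0234
gripper_force: 30.0
```

Seated with contact force; release and retreat.

play_rows([
  [[0, 0, 0, 0, 0, -0.1, 5], [0, 0, 0, 0, 0, -0.1, 5], [0, 0, 0, 0, 0, -0.1, 5], [0, 0, 0, 0, 0, -0.1, 5], [0, 0, 0, 0, 0, -3, 5], [0, 0, 0, 0, 0, -7, 5], [0, 0, 0, 0, 0, -10, 5], [0, 0, 0, 0, 0, -12, 5]],
])

```text
clock: 25.57
tool_pos: [0.5701, -0.2705, 0.2001]
orientation: [-179.8, -0.1, -90.0]
force: [0.9, 0.4, 0.5]
opening: 0.0498
gripper_force: 0.0
```

play_rows([
  [[0, 0, 0, -10, 0, -3, 5], [0, 0, 0, -14, 0, -3, 5], [0, 0, 0, -20, 0, -3, 5], [0, 0, 0, -20, 0, -3, 5], [0, 0, 0, -20, 0, -3, 5], [0, 0, 0, -20, 0, -3, 5], [0, 0, 0, -20, 0, -3, 5]],
])

```text
clock: 26.15
tool_pos: [0.5694, -0.068, 0.2268]
orientation: [-180.0, 0.0, -89.9]
force: [-0.4, -0.6, -0.2]
opening: 0.0501
gripper_force: 0.0
```

Run:
```python
from h import *
s,o=snap('scene');im=s['color'].copy();a=np.linspace(0,6.28,60)
for r,z in [(.058,.074),(.058,.037),(.012,.104)]:
    for p in w2pix(s,np.c_[.5695+r*np.cos(a),-.2697+r*np.sin(a),0*a+z]): cv2.circle(im,tuple(int(round(x)) for x in p),0,(255,0,0),-1)
cv2.imwrite('pics/s10.png',cv2.resize(im[230:390,130:300],None,fx=3,fy=3,interpolation=cv2.INTER_CUBIC)[:,:,::-1])
```

```text
(no output)
```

View pics/s10.png

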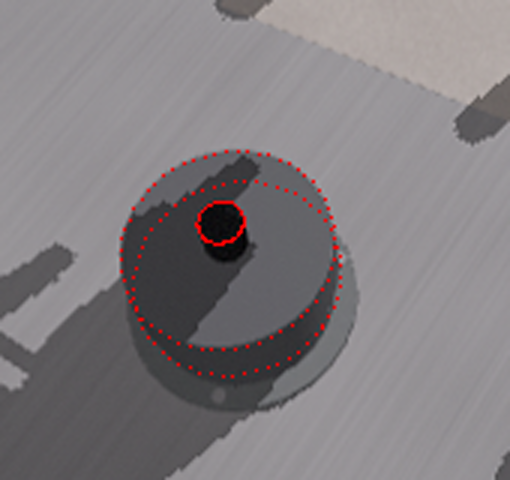

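The picture shows the cover level and centred, matching the expected rings: knob at crop pixel (221,223).

```bash
python3 -c "
from h import *
print(ctrl.close_job())"
```

```text
the job is handed in; nothing more can be done
None
```

The three large cells stand over the contacts (within about 1 mm, measured before covering), the cover looks level and centred on them in the last picture, the small cells were not touched, and the job was handed in at about 26 s; no verdict was returned.

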